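# Pull-test the brush-spring holders and scrap the tired one

### The arm

A 7-joint arm with a two-finger parallel gripper is mounted at the origin on the work surface. World frame = base frame: x ahead of the robot, y to its left, z up, the work surface at z = 0. Lengths are in mm, angles in rad, forces in N, time in s.
With the tool pointing down it reaches from about 425 to 825 mm from the base axis. Payload 3.6 kg.
Tool frame: the origin (TCP) lies midway between the tips of the shut fingers; the grasp point (between the pads) lies 19 mm behind it (robot.tcp_to_grasp is the distance from the TCP to the grasp point, in mm); z points along the fingers, y is the line along which they close (so a half turn about z gives the same grasp; the last joint's range is limited). The gripper opens to 85 mm and grips with 20 to 120 N. Pads are 22 mm wide; open, the fingers measure 114 mm over their backs; the gripper's body (76 mm by 85 mm) begins 54 mm behind the grasp point. The pads swing forward as they close: fully open they stand 13 mm farther back than shut.
Start: joints at [1.117, 0.615, -0.013, 1.423, 0.008, 1.103, -0.04], TCP at [269.673, -591.388, 231.297] pointing down, gripper open.
Joint ranges: [-3.12, 3.12], [-0.3, 2.06], [-1.34, 1.32], [0.26, 2.42], [-1.36, 4.5], [0.01, 1.98], [-2.84, 2.84]. Speed limits (rad/s): [2.79, 2.79, 3.14, 3.14, 3.14, 3.14, 3.14].

### API

Orientations are given as a rotation vector (axis times angle).
In Python, from bench import robot gives the robot as it stands. The module is installed in compiled form; this text tells all that it offers.
- The arm moves only by the tool arm_command, never from a script. Its argument "steps" is a list of rows, each a list of 6 numbers: the shift along the tool's x, y, z in cm, then the turn, a rotation vector about the tool's x, y, z in degrees. A call has 1 to 20 rows; each row shifts and turns the commanded pose from where the row before left it, along the tool's axes as they then stand; what a row does not reach is not made up. A row lasts 1/12 s, in which the tool goes at most 41.7 mm and 7.16 degrees, less where a joint would pass 70% of its speed; a pose out of reach is approached as far as the arm can. A call is refused whole if a number of a shift passes 4.17 or a number of a turn 7.16, either way. A call with a gripper value outside its range is refused whole. "jaw" is the closure, from -1 (fully open) to 1 (shut), set as the call begins (left out, the last holds). The fingers move at their own pace and stop on an object; the grip force is fixed at half the most. Time passes only in rows, so rows that do not move let the fingers close. It gives the time, the measured TCP pose, the force, the opening and the grip force at its end, in the units of the state.
- robot.read_state(): the state, without advancing time (a new reading comes with each control period).
- robot.snapshot(name): name is "side" or "top" or "wrist"; returns (picture, depth): 420x560x3 uint8, red, green, blue; 420x560 float32, mm along the optical axis (not along the pixel's ray), 0 where there is no reading.
- robot.camera_params(name): a dict with "intrinsics" (3x3 intrinsics, pixels), "R" (3x3) and "t" (3): a world point X has camera coordinates R X + t. Camera axes: x right, y down, z forward; pixel columns grow to the right and rows downward; lengths in mm; the calibration is good to about 2 mm. The wrist camera is an equidistant fisheye: a pixel r from the principal point sees the ray r / f radians off the axis. A picture is of the moment at which its call begins: read the wrist's pose just before it. camera_params takes no time and is no camera call; for the wrist camera it gives the pose at the moment of the call.
- robot.finish_job(): hands the job in; it is judged then, once.
The state is a dict: "clock": time; "joint_pos": joint angles; "qd": joint speeds; "joint_efforts": joint torques, N m; "tcp_pos": TCP position; "orientation": TCP orientation; "contact_force": force on the tool from outside, world axes, zero at the start; "wrist_torque": the same for the moment, N m; "opening": finger opening in mm; "finger_force": force on a finger pad.
Only numpy, scipy, OpenCV 4.12 (cv2) and the standard library are available. Lean on these libraries where they do the work, as an engineer would, in place of code of your own. Each camera call takes 0.05 s, during which the arm holds its last target. There are 200 camera calls.

### The job

A gauge blade stands in each of the three spring-clip holders, and one clip's spring is tired: find it by pulling the blades slowly straight up about a centimetre and feeling the drag, and leave the blades of the two sound clips standing in them. Pull the blade right out of the tired clip and lay it flat in the aluminium tray, then carry that holder to the pile of scrap end plates and lower it onto the middle until it rests there upright before letting go, never dropping it. Leave the two sound holders standing where they are, carry neither to the pile, and do not disturb the other parts on the bench.

Things in the scene. Friction and masses are not known exactly. Their poses are not given: they have to be found in the camera images.
- blade_1_grip (a point): centre of the black grip (26 mm in y, 12 in x, 32 tall) of gauge blade 1; below it a steel strip 24 mm wide, 3 thick, ending 70 mm under this point; z up, about 40 g. Stands upright in holder 1's clip, y along the holder's y, grip 12 mm above the jaw; the clip loses it once raised 35 mm. Drag on a slow pull: sound spring 4.5 to 7 N, tired one under 2 N; neither lifts the holder
- holder_1_jaw (a point): centre of the fixed jaw, a steel block 16 (x) by 32 (y) by 42 mm tall, 43 mm above the underside of the steel foot (76 x 64 x 22 mm, centred 5.5 mm to -x of this point); z up. A 20 mm wide sprung leaf on its -x side holds blade 1. Loose, 0.85 kg; carry it by the block, gripped across the 32 mm, once its blade is out. The holders look alike
- blade_2_grip (a point): centre of the black grip (26 mm in y, 12 in x, 32 tall) of gauge blade 2; below it a steel strip 24 mm wide, 3 thick, ending 70 mm under this point; z up, about 40 g. Stands upright in holder 2's clip, y along the holder's y, grip 12 mm above the jaw; the clip loses it once raised 35 mm. Drag on a slow pull: sound spring 4.5 to 7 N, tired one under 2 N; neither lifts the holder
- holder_2_jaw (a point): centre of the fixed jaw, a steel block 16 (x) by 32 (y) by 42 mm tall, 43 mm above the underside of the steel foot (76 x 64 x 22 mm, centred 5.5 mm to -x of this point); z up. A 20 mm wide sprung leaf on its -x side holds blade 2. Loose, 0.85 kg; carry it by the block, gripped across the 32 mm, once its blade is out. The holders look alike
- blade_3_grip (a point): centre of the black grip (26 mm in y, 12 in x, 32 tall) of gauge blade 3; below it a steel strip 24 mm wide, 3 thick, ending 70 mm under this point; z up, about 40 g. Stands upright in holder 3's clip, y along the holder's y, grip 12 mm above the jaw; the clip loses it once raised 35 mm. Drag on a slow pull: sound spring 4.5 to 7 N, tired one under 2 N; neither lifts the holder
- holder_3_jaw (a point): centre of the fixed jaw, a steel block 16 (x) by 32 (y) by 42 mm tall, 43 mm above the underside of the steel foot (76 x 64 x 22 mm, centred 5.5 mm to -x of this point); z up. A 20 mm wide sprung leaf on its -x side holds blade 3. Loose, 0.85 kg; carry it by the block, gripped across the 32 mm, once its blade is out. The holders look alike
- tray: fixed shallow aluminium tray, 200 mm (x) by 220 mm (y), rim 18 mm high, walls and floor 3 to 5 mm; origin at the centre of its underside, on the bench
- board: fixed plywood board 150 mm square, 12 thick, under the scrap pile; origin at the centre of its underside, on the bench. The fixed pile of 112 mm square metal end plates on it has a flat level top, centred on the board and square with it, 45 to 110 mm above the bench: different each time and not given, see or feel it
- bearing_a: bystander, loose: ball bearing, 42 mm across and 13 mm high; origin at the centre of its underside
- bearing_b: bystander, loose: dark ball bearing, 36 mm across and 12 mm high; origin at the centre of its underside
- solenoid: bystander, loose: brass solenoid with black cap, 40 mm across, 71 mm high; origin at the centre of its underside
- yoke: bystander, loose: open brass motor shell, 84 mm across, 75 mm high; origin at the centre of its underside
- coil_case: bystander, loose: black ring-shaped motor case, 84 mm across, 60 mm high; origin at the centre of its underside
- screwdriver: bystander, loose: screwdriver with yellow handle, lying along its x; origin at the centre of its underside (as it lies)
- nut: bystander, loose: brass round nut, 20 mm across and 10 mm high; origin at the centre of its underside
Not all that is in view belongs to the job. Leave any blue look-alike of the part that bears holder_2_jaw alone.

How it is judged:
By the outcome, as a careful person would: the job done as asked, in the order asked, and still so for the second after the job is handed in, with the robot touching nothing.
It also fails if it takes over 67 s, if anything falls off the work surface, if the arm or the gripper's body presses on something with over 40 N, if the wrist force passes 120 N, or if a joint passes its speed limit or range.

## Working session

There is one attempt and no reset: what is moved stays moved. The work goes in short steps, Python scripts to look and compute and a tool call to move; the robot and the scene stay as the last step left them, time stands still between calls to the robot, and variables do not carry over. Pictures are saved under pics/ and viewed, at most 10 in all, crops included, and the job is handed in when it is done.

Besides the shell and the picture viewer there is one more tool, called after "Call:" as a command line: name --pt "numbers of a row" for each row, then --argument value for the rest. arm_command: Moves the arm, as the interface text tells. Its arguments: {"type":"object","properties":{"steps":{"type":"array","items":{"type":"array","items":{"type":"number"}}},"jaw":{"type":"number"}},"required":["steps"]}

```bash
mkdir -p pics && cat > h.py <<'E'
import numpy as np, cv2
from bench import robot
def snap(n,save=None):
    p=robot.camera_params(n); im,d=robot.snapshot(n)
    if save: cv2.imwrite('pics/'+save+'.png',im[:,:,::-1])
    np.savez('/tmp/'+(save or n)+'.npz',im=im,d=d,K=p['intrinsics'],R=p['R'],t=p['t'])
    return im,d,p
def cloud(d,p):  # pinhole depth -> world
    K=np.array(p['intrinsics']);R=np.array(p['R']);t=np.array(p['t'])
    v,u=np.mgrid[0:d.shape[0],0:d.shape[1]]
    c=np.stack([(u-K[0,2])/K[0,0]*d,(v-K[1,2])/K[1,1]*d,d],-1)
    return (c-t)@R
E
python3 - <<'E'
from h import *
for n in('top','side'):
    im,d,p=snap(n,n+'0'); print(n,p,(d>0).mean())
print(robot.read_state())
E
```

```text
top {'intrinsics': array([[526.93151431,   0.        , 276.36200822],
       [  0.        , 526.93151431, 210.92999196],
       [  0.        ,   0.        ,   1.        ]]), 'R': array([[-0.02304585, -0.99973119, -0.00253785],
       [-0.97876769,  0.02307962, -0.2036692 ],
       [ 0.20367302, -0.00220976, -0.97903647]]), 't': array([ -10.9753102 ,  544.12864694, 1257.43557091])} 0.9960374149659864
side {'intrinsics': array([[461.12746056,   0.        , 280.14682863],
       [  0.        , 461.12746056, 213.07913214],
       [  0.        ,   0.        ,   1.        ]]), 'R': array([[-0.93040806, -0.36651529,  0.00271807],
       [-0.24394373,  0.61368836, -0.75091814],
       [ 0.27355493, -0.69932334, -0.6603897 ]]), 't': array([516.16901707, 206.59995328, 880.41020151])} 0.9959141156462585
{'clock': 0.1, 'joint_pos': array([ 1.11647256,  0.61584342, -0.0125957 ,  1.424719  ,  0.00811721,
        1.10341102, -0.04039041]), 'qd': array([-0.00050062, -0.00253487, -0.00111898, -0.0047077 ,  0.00059524,
        0.00105094, -0.00060464]), 'joint_efforts': array([ 2.00854607e-03, -4.70379245e+01,  2.60158293e-01, -1.71570271e+01,
        1.00377735e-02,  5.89105999e-03, -1.73772676e-06]), 'tcp_pos': array([ 269.39368413, -590.79891934,  230.24699199]), 'orientation': array([-3.06775450e+00, -6.66530639e-01,  8.62932425e-04]), 'contact_force': array([-0.25829027, -0.26276951,  0.34456684]), 'wrist_torque': array([-0.05195894, -0.04062526,  0.02144747]), 'finger_force': 0.0, 'opening': 85.31822920214239}
```

View pics/top0.png

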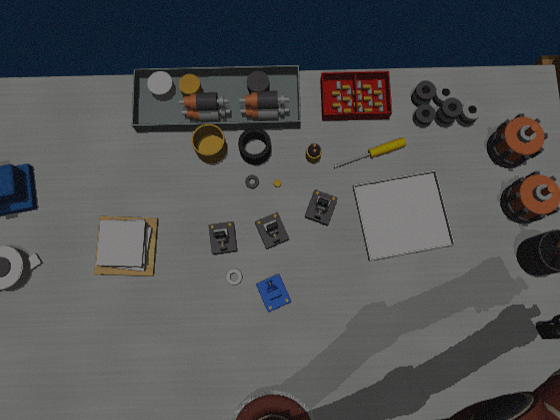

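View pics/side0.png

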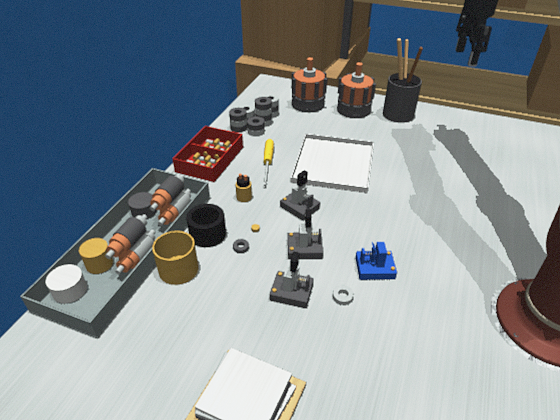

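The top view shows three dark holders at about (223,238), (271,230) and (321,207). The blue decoy is at (273,292), the board and pile at (127,245), and the tray at (403,215). Next I'll measure them from depth and colour.

```bash
cat > m.py <<'E'
from h import *
W={}
for n in('top0','side0'):
    z=np.load(f'/tmp/{n}.npz'); im=z['im'].astype(int); P=cloud(z['d'],dict(intrinsics=z['K'],R=z['R'],t=z['t']))
    W[n]=(im,P)
def rect(q): 
    r=cv2.minAreaRect(q.astype(np.float32)); return [np.round(x,1) for x in r]
for n in W:
    im,P=W[n]; x,y,h=P[...,0],P[...,1],P[...,2]
    roi={'top0':[(223,238),(271,230),(321,207)],'side0':[(292,285),(305,240),(300,205)]}[n]
    dark=(im.max(2)<90)
    for u,v in roi:
        m=np.zeros(h.shape,bool); m[max(0,v-45):v+40,u-28:u+28]=1
        foot=m&(h>17)&(h<27); jaw=m&(h>59)&(h<69); gr=m&(h>100)&(h<115)
        f=np.uint8(m&(h>10)); k,l,s,c=cv2.connectedComponentsWithStats(f)
        i=1+np.argmax(s[1:,4]); lab=l==i
        for nm,q in(('foot',foot&lab),('jaw',jaw&lab),('grip',gr&lab)):
            q=P[q]
            if len(q)>4: print(n,(u,v),nm,len(q),q.mean(0).round(1),rect(q[:,:2]))
im,P=W['top0'];h=P[...,2]
b=P[170:320,80:180].reshape(-1,3)
hs,e=np.histogram(b[:,2],bins=np.arange(2,130,2)); print('pile',[(int(e[i]),int(hs[i])) for i in range(len(hs)) if hs[i]>20])
top=b[b[:,2]>e[np.argmax(hs*(e[:-1]>30))]-3]; print('piletop',top.mean(0),rect(top[:,:2]))
bd=b[(b[:,2]>8)&(b[:,2]<16)];print('board',rect(bd[:,:2]))
t=P[165:265,345:460].reshape(-1,3); 
r=t[(t[:,2]>11)&(t[:,2]<24)];print('tray rim',len(r),r.mean(0),rect(r[:,:2])); f=P[190:240,375:430].reshape(-1,3);print('floor z',np.median(f[:,2]))
print('bench z',np.median(h[300:340,150:220]))
E
python3 m.py
```

```text
top0 (223, 238) foot 504 [486.4 114.6  21.4] [array([487.4, 114.8]), array([76.4, 64.1]), np.float64(6.5)]
top0 (223, 238) jaw 37 [491.3 111.5  62.6] [array([487.7, 114.3]), array([27.7, 29.8]), np.float64(8.0)]
top0 (223, 238) grip 61 [482.9 113.9 106.6] [array([483.2, 113.9]), array([12.4, 24.6]), np.float64(6.2)]
top0 (271, 230) foot 494 [502.5 -10.1  21.5] [array([503.7, -10.3]), array([76.5, 63.9]), np.float64(21.9)]
top0 (271, 230) jaw 50 [504.9  -7.4  64.4] [array([504. , -10.7]), array([27.7, 32.4]), np.float64(26.2)]
top0 (271, 230) grip 57 [499.3 -12.2 106.3] [array([499.4, -11.8]), array([13.2, 24.9]), np.float64(29.4)]
top0 (321, 207) foot 484 [ 559.6 -137.3   21.5] [array([ 560.9, -138.7]), array([63.8, 77.9]), np.float64(68.1)]
top0 (321, 207) jaw 31 [ 561.6 -138.9   63.5] [array([ 560.8, -138.5]), array([31.6, 27.8]), np.float64(68.1)]
top0 (321, 207) grip 57 [ 556.5 -136.7  106.4] [array([ 557.1, -137.1]), array([25.9, 13.4]), np.float64(64.6)]
side0 (292, 285) foot 1067 [487.6  85.1  21.9] [array([490. ,  64.7]), array([ 76.5, 176. ]), np.float64(7.0)]
side0 (292, 28
[... 768 characters left out ...]
) grip 123 [521.9 -65.2 106.4] [array([526.9, -68.7]), array([ 23.5, 163. ]), np.float64(22.6)]
pile [(2, 1187), (4, 416), (6, 179), (8, 238), (10, 250), (12, 238), (14, 95), (16, 38), (18, 23), (20, 37), (22, 55), (24, 55), (26, 34), (42, 21), (44, 23), (46, 27), (48, 40), (50, 137), (52, 409), (54, 629), (56, 522), (58, 261), (60, 61)]
piletop [466.89088766 349.8868402   96.75288381] [array([417.6, 192.8]), array([494.3, 134.6]), np.float64(71.7)]
board [array([501.8, 350.5]), array([279.8, 222.8]), np.float64(10.4)]
tray rim 513 [ 540.6815348  -352.29731482   16.61393566] [array([ 537.2, -348.5]), array([200.8, 222.7]), np.float64(9.2)]
floor z 2.526409157868894
bench z -1.075277303818344
```

The holder geometry fits the model: feet measure 76×64, and the grips are where the foot positions predict. Next I'll refine the pile and start toward the right-hand holder (C).

```bash
cat > p.py <<'E'
from h import *
for n,(a,b,c,d_) in (('top0',(200,290,85,170)),('side0',(335,420,180,320))):
    z=np.load(f'/tmp/{n}.npz'); P=cloud(z['d'],dict(intrinsics=z['K'],R=z['R'],t=z['t']))[a:b,c:d_]; im=z['im'][a:b,c:d_].astype(int)
    h=P[...,2]; m=np.uint8((h>42)&(h<125)); k,l,s,_=cv2.connectedComponentsWithStats(m); i=1+np.argmax(s[1:,4]); q=P[l==i]
    print(n,len(q),'z pct',np.percentile(q[:,2],[5,25,50,75,95]).round(1), cv2.minAreaRect(q[:,:2].astype(np.float32)))
    A=np.c_[q[:,:2]-q[:,:2].mean(0),np.ones(len(q))]; print('plane',np.linalg.lstsq(A,q[:,2],rcond=None)[0].round(3))
    w=np.uint8((im[...,0]-im[...,2]>25)&(h<25)&(h>4)) ; k,l,s,_=cv2.connectedComponentsWithStats(w)
    if k>1:
        q=P[w>0]; print('board',len(q),np.median(q[:,2]),cv2.minAreaRect(q[:,:2].astype(np.float32)))
E
python3 p.py
```

```text
top0 2145 z pct [49.9 53.5 55.4 57.2 59.6] ((476.28680419921875, 362.12774658203125), (117.35816192626953, 117.35570526123047), 88.51312255859375)
plane [-4.0000e-03  1.2000e-02  5.5134e+01]
board 897 10.807741174443805 ((473.3316650390625, 363.16656494140625), (151.55001831054688, 149.7021026611328), 87.10739135742188)
side0 4689 z pct [53.8 55.7 56.6 57.4 58.5] ((471.34124755859375, 364.4539489746094), (120.48039245605469, 116.12853240966797), 0.6516323685646057)
plane [-1.0000e-02 -7.0000e-03  5.6269e+01]
board 549 11.900276838542705 ((470.03240966796875, 358.0692443847656), (133.66726684570312, 152.7264404296875), 88.2994384765625)
```

Call:
arm_command --pt "0 0 0 0 0 6.63" --pt "0 0 0 0 0 6.63" --pt "0 0 0 0 0 6.63" --pt "0 0 0 0 0 6.63" --pt "0 0 0 0 0 6.63" --pt "0 0 0 0 0 6.63" --pt "0 0 0 0 0 6.63" --pt "0 0 0 0 0 0" --jaw -1

```text
clock: 0.77
tcp_pos: [269.8, -590.9, 230.6]
orientation: [-3.083, 0.599, 0.002]
contact_force: [-0.3, 0.2, -0.4]
opening: 85.3
finger_force: 0.0
```

Call:
arm_command --pt "0.54 -2.93 0 0 0 0" --pt "0.54 -2.93 0 0 0 0" --pt "0.54 -2.93 0 0 0 0" --pt "0.54 -2.93 0 0 0 0" --pt "0.54 -2.93 0 0 0 0" --pt "0.54 -2.93 0 0 0 0" --pt "0.54 -2.93 0 0 0 0" --pt "0.54 -2.93 0 0 0 0" --pt "0.54 -2.93 0 0 0 0" --pt "0.54 -2.93 0 0 0 0" --pt "0.54 -2.93 0 0 0 0" --pt "0.54 -2.93 0 0 0 0" --pt "0.54 -2.93 0 0 0 0" --pt "0.54 -2.93 0 0 0 0" --pt "0.54 -2.93 0 0 0 0" --pt "0.54 -2.93 0 0 0 0" --pt "0.54 -2.93 0 0 0 0" --pt "0.54 -2.93 0 0 0 0" --pt "0 0 0 0 0 0" --pt "0 0 0 0 0 0"

```text
clock: 2.43
tcp_pos: [557.3, -135.6, 230.8]
orientation: [-3.086, 0.584, 0.001]
contact_force: [-0.5, -1.5, -0.6]
opening: 85.4
finger_force: 0.0
```

```bash
python3 - <<'E'
from h import *
im,d,p=snap('wrist','w1'); print(p)
E
```

```text
{'intrinsics': array([[325.1922621 ,   0.        , 276.96046041],
       [  0.        , 325.1922621 , 211.21003207],
       [  0.        ,   0.        ,   1.        ]]), 'R': array([[-3.66919668e-01, -9.30252507e-01, -4.78907650e-04],
       [-8.90946475e-01,  3.51268022e-01,  2.87793598e-01],
       [-2.67552491e-01,  1.06023813e-01, -9.57692339e-01]]), 't': array([ 78.95786712, 506.08331267, 541.60089886])}
```

View pics/w1.png

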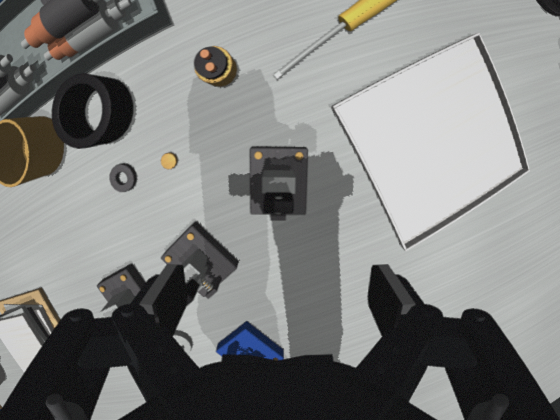

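The wrist view shows holder C with its grip top near (278,198), centred between the fingertips at columns 182 and 374. I'll compute the grip's world position from this view.

```bash
cat >> h.py <<'E'
def wcloud(d,p):
    K=np.array(p['intrinsics']);R=np.array(p['R']);t=np.array(p['t'])
    v,u=np.mgrid[0:d.shape[0],0:d.shape[1]]
    a=u-K[0,2];b=v-K[1,2];r=np.hypot(a,b)+1e-9;th=r/K[0,0]
    k=np.tan(th)/r
    return (np.stack([a*k*d,b*k*d,d],-1)-t)@R
def near(P,c,rad=40):
    m=np.hypot(P[...,0]-c[0],P[...,1]-c[1])<rad
    for nm,lo,hi in(('foot',18,26),('jaw',60,68),('grip',103,112)):
        q=P[m&(P[...,2]>lo)&(P[...,2]<hi)]
        if len(q)>5: print(nm,len(q),q.mean(0).round(1),[np.round(x,1) for x in cv2.minAreaRect(q[:,:2].astype(np.float32))])
E
python3 - <<'E'
from h import *
z=np.load('/tmp/w1.npz');P=wcloud(z['d'],dict(intrinsics=z['K'],R=z['R'],t=z['t']))
for c in((557,-137),(500,-12)): near(P,c,55)
E
```

```text
foot 2428 [ 564.9 -138.9   21.8] [array([ 557.6, -136. ]), array([63.8, 75.3]), np.float64(68.3)]
jaw 508 [ 563.4 -137.9   63.9] [array([ 563.2, -137.3]), array([31.3, 16.4]), np.float64(68.8)]
grip 445 [ 554.8 -134.3  107.3] [array([ 554.5, -133.9]), array([25.8, 12.7]), np.float64(68.1)]
foot 1789 [509.  -15.   21.8] [array([501. ,  -7.7]), array([76.5, 64.5]), np.float64(21.6)]
jaw 235 [506.7 -14.5  63.7] [array([506.5, -15.6]), array([20.7, 24.1]), np.float64(69.7)]
grip 63 [499.2 -19.4 106.8] [array([497.5, -19.1]), array([ 6.5, 15.1]), np.float64(63.6)]
```

Call:
arm_command --pt "-0.15 0.05 2.5 0 0 0" --pt "0 0 3 0 0 0" --pt "0 0 3 0 0 0" --pt "0 0 3 0 0 0" --pt "0 0 2.5 0 0 0" --pt "0 0 1.5 0 0 0" --pt "0 0 0 0 0 0" --pt "0 0 0 0 0 0" --pt "0 0 0 0 0 0"

```text
clock: 3.23
tcp_pos: [555.5, -139.7, 77.5]
orientation: [3.083, -0.598, 0.003]
contact_force: [0.3, -0.8, -0.1]
opening: 85.6
finger_force: 0.0
```

Call:
arm_command --pt "0 0 0 0 0 0" --pt "0 0 0 0 0 0" --pt "0 0 0 0 0 0" --pt "0 0 0 0 0 0" --pt "0 0 0 0 0 0" --pt "0 0 0 0 0 0" --pt "0 0 0 0 0 0" --pt "0 0 0 0 0 0" --jaw 0.2

```text
clock: 3.9
tcp_pos: [555.0, -138.1, 76.3]
orientation: [-3.084, 0.596, 0.0]
contact_force: [-0.1, -0.1, -0.3]
opening: 34.1
finger_force: 0.0
```

```bash
python3 - <<'E'
from h import *
s=robot.read_state();im,d,p=snap('wrist','w2');P=wcloud(d,p);c=s['tcp_pos'];print(c,s['orientation'])
psi=np.radians(-21.9);ex=np.array([np.cos(psi),np.sin(psi)]);ey=np.array([np.sin(psi),-np.cos(psi)])
q=P[...,:2]-c[:2];X=q@ex;Y=q@ey
for lo,hi in((104,112),(60,68),(76,100),(19,25)):
    m=(abs(X)<45)&(abs(Y)<60)&(P[...,2]>lo)&(P[...,2]<hi)
    print(lo,m.sum(),np.histogram(Y[m],bins=np.arange(-60,61,5))[0], 'X',np.percentile(X[m],[2,98]).round(1) if m.sum() else 0)
cv2.imwrite('pics/w2c.png',cv2.resize(im[130:420,130:430,::-1],None,fx=2,fy=2))
E
```

```text
[ 554.95729342 -138.13319409   76.30940923] [-3.08438383e+00  5.96497706e-01  1.42829162e-04]
104 2434 [  0   0   0   0   0  18  49 110 251 315 333 347 332 312   0 217  88  59
   3   0   0   0   0   0] X [-7.4 10.6]
60 2023 [  0   0   0   0   0   0   0   0 237 327 334 299 340 330 156   0   0   0
   0   0   0   0   0   0] X [-0.6 15.5]
76 2726 [  0   0   0   0   0  37 165 177 351 253 259 253 253 226   0 416 148 184
   4   0   0   0   0   0] X [-7.5 10.6]
19 5929 [  0   0   0   0  19 613 582 459 334 326 324 326 326 326 403 706 732 453
   0   0   0   0   0   0] X [-28.2  39.5]
```

View pics/w2c.png

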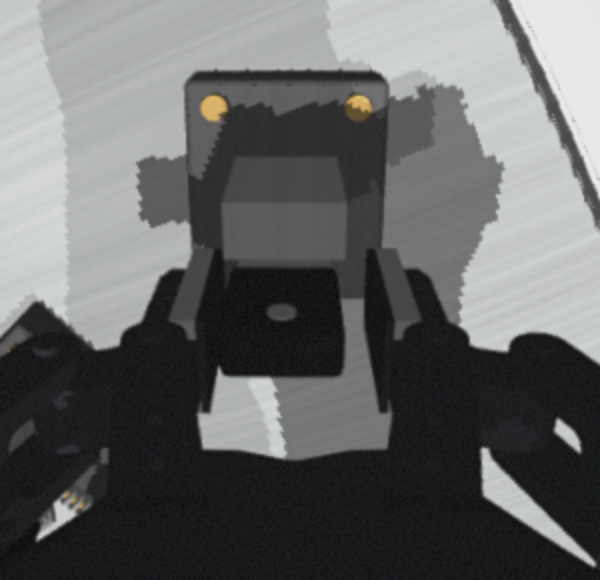

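The grip sits about 2 mm toward the left finger, which agrees with the top-camera estimate. I'll shift tool y by −2 mm and close.

Call:
arm_command --pt "0.1 -0.2 0 0 0 0" --pt "0 0 0 0 0 0" --pt "0 0 0 0 0 0"

```text
clock: 4.2
tcp_pos: [556.8, -136.4, 76.3]
orientation: [-3.084, 0.596, -0.0]
contact_force: [-0.8, -0.6, -0.1]
opening: 34.0
finger_force: 0.0
```

Call:
arm_command --pt "0 0 0 0 0 0" --pt "0 0 0 0 0 0" --pt "0 0 0 0 0 0" --pt "0 0 0 0 0 0" --pt "0 0 0 0 0 0" --pt "0 0 0 0 0 0" --jaw 1

```text
clock: 4.7
tcp_pos: [556.8, -136.4, 76.5]
orientation: [-3.084, 0.596, -0.0]
contact_force: [0.4, 1.4, 1.1]
opening: 24.7
finger_force: 58.8
```

Call:
arm_command --pt "0 0 -0.08 0 0 0" --pt "0 0 -0.08 0 0 0" --pt "0 0 -0.08 0 0 0" --pt "0 0 -0.08 0 0 0" --pt "0 0 -0.08 0 0 0" --pt "0 0 -0.08 0 0 0"

```text
clock: 5.2
tcp_pos: [556.5, -137.1, 81.0]
orientation: [3.084, -0.597, -0.0]
contact_force: [1.1, -0.2, -4.3]
opening: 24.7
finger_force: 59.0
```

Call:
arm_command --pt "0 0 -0.08 0 0 0" --pt "0 0 -0.08 0 0 0" --pt "0 0 -0.08 0 0 0" --pt "0 0 -0.08 0 0 0" --pt "0 0 -0.08 0 0 0" --pt "0 0 -0.08 0 0 0"

```text
clock: 5.7
tcp_pos: [556.6, -136.8, 86.0]
orientation: [3.084, -0.597, -0.0]
contact_force: [1.2, -0.7, -2.8]
opening: 24.9
finger_force: 59.0
```

Call:
arm_command --pt "0 0 0 0 0 0" --pt "0 0 0 0 0 0"

```text
clock: 5.87
tcp_pos: [556.6, -136.8, 86.1]
orientation: [3.084, -0.597, 0.0]
contact_force: [0.9, -0.7, -2.3]
opening: 24.6
finger_force: 59.1
```

Ambiguous, so I'll push it back down and pull again with more readings.

Call:
arm_command --pt "0 0 0.08 0 0 0" --pt "0 0 0.08 0 0 0" --pt "0 0 0.08 0 0 0" --pt "0 0 0.08 0 0 0" --pt "0 0 0.08 0 0 0" --pt "0 0 0.08 0 0 0"

```text
clock: 6.37
tcp_pos: [556.7, -136.6, 82.6]
orientation: [-3.084, 0.597, -0.001]
contact_force: [-1.6, 0.1, 6.5]
opening: 24.8
finger_force: 60.1
```

Call:
arm_command --pt "0 0 -0.05 0 0 0" --pt "0 0 -0.05 0 0 0" --pt "0 0 -0.05 0 0 0" --pt "0 0 -0.05 0 0 0"

```text
clock: 6.7
tcp_pos: [556.7, -136.5, 82.7]
orientation: [-3.084, 0.596, 0.0]
contact_force: [1.4, -1.3, -4.8]
opening: 24.9
finger_force: 59.2
```

Call:
arm_command --pt "0 0 -0.05 0 0 0" --pt "0 0 -0.05 0 0 0" --pt "0 0 -0.05 0 0 0"

```text
clock: 6.95
tcp_pos: [556.7, -136.6, 84.3]
orientation: [-3.084, 0.597, 0.0]
contact_force: [0.2, -0.3, -4.4]
opening: 25.0
finger_force: 59.2
```

Call:
arm_command --pt "0 0 -0.05 0 0 0" --pt "0 0 -0.05 0 0 0" --pt "0 0 -0.05 0 0 0"

```text
clock: 7.2
tcp_pos: [556.6, -136.7, 86.1]
orientation: [-3.084, 0.597, 0.0]
contact_force: [0.9, -1.1, -4.3]
opening: 24.8
finger_force: 59.2
```

Call:
arm_command --pt "0 0 -0.05 0 0 0" --pt "0 0 -0.05 0 0 0" --pt "0 0 -0.05 0 0 0"

```text
clock: 7.45
tcp_pos: [556.6, -136.7, 87.7]
orientation: [3.084, -0.597, -0.0]
contact_force: [1.7, -0.5, -4.5]
opening: 25.2
finger_force: 59.2
```

Call:
arm_command --pt "0 0 -0.05 0 0 0" --pt "0 0 -0.05 0 0 0" --pt "0 0 -0.05 0 0 0"

```text
clock: 7.7
tcp_pos: [556.6, -136.7, 89.2]
orientation: [-3.084, 0.597, 0.0]
contact_force: [0.7, -0.6, -4.1]
opening: 24.9
finger_force: 59.2
```

Steady drag of about 4.5 N up and 6.5 N down means C is sound. I'll reseat its blade, release, and go to B.

Call:
arm_command --pt "0 0 0.15 0 0 0" --pt "0 0 0.15 0 0 0" --pt "0 0 0.15 0 0 0" --pt "0 0 0.15 0 0 0" --pt "0 0 0.15 0 0 0" --pt "0 0 0.15 0 0 0" --pt "0 0 0.15 0 0 0" --pt "0 0 0.15 0 0 0" --pt "0 0 0 0 0 0" --pt "0 0 0 0 0 0"

```text
clock: 8.53
tcp_pos: [556.8, -136.6, 78.4]
orientation: [-3.084, 0.597, -0.001]
contact_force: [-1.1, -0.1, 6.4]
opening: 25.1
finger_force: 60.1
```

Call:
arm_command --pt "0 0 0 0 0 0" --pt "0 0 0 0 0 0" --pt "0 0 0 0 0 0" --pt "0 0 0 0 0 0" --pt "0 0 0 0 0 0" --pt "0 0 0 0 0 0" --jaw -0.5

```text
clock: 9.03
tcp_pos: [556.6, -136.7, 77.0]
orientation: [-3.084, 0.597, 0.0]
contact_force: [-0.6, -0.2, 0.7]
opening: 63.6
finger_force: 0.0
```

Call:
arm_command --pt "0 0 -1 0 0 0" --pt "0 0 -2 0 0 0" --pt "0 0 -2 0 0 0" --pt "0 0 -2 0 0 0" --pt "0 0 0 0 0 -7.1" --pt "0 0 0 0 0 -7.1" --pt "0 0 0 0 0 -7.1" --pt "0 0 0 0 0 -7.1" --pt "0 0 0 0 0 -7.1" --pt "0 0 0 0 0 -7.1" --pt "0 0 0 0 0 -1.2" --pt "0 0 0 0 0 0" --pt "0 0 0 0 0 0"

```text
clock: 10.12
tcp_pos: [556.7, -136.9, 147.5]
orientation: [3.085, 0.593, 0.0]
contact_force: [-0.5, -0.3, 0.1]
opening: 64.2
finger_force: 0.0
```

Call:
arm_command --pt "-0.1 -2.28 0 0 0 0" --pt "-0.1 -2.29 0 0 0 0" --pt "-0.1 -2.29 0 0 0 0" --pt "-0.1 -2.28 0 0 0 0" --pt "-0.1 -2.29 0 0 0 0" --pt "-0.1 -2.29 0 0 0 0" --pt "0 0 0 0 0 0" --pt "0 0 0 0 0 0" --pt "0 0 2 0 0 0" --pt "0 0 2 0 0 0" --pt "0 0 1.5 0 0 0" --pt "0 0 1 0 0 0" --pt "0 0 0.5 0 0 0" --pt "0 0 0 0 0 0" --pt "0 0 0 0 0 0"

```text
clock: 11.37
tcp_pos: [500.4, -12.1, 77.4]
orientation: [3.084, 0.595, 0.001]
contact_force: [1.2, -0.1, -0.1]
opening: 63.9
finger_force: 0.0
```

Call:
arm_command --pt "0 0 0 0 0 0" --pt "0 0 0 0 0 0" --pt "0 0 0 0 0 0" --pt "0 0 0 0 0 0" --pt "0 0 0 0 0 0" --pt "0 0 0 0 0 0" --jaw 0.2

```text
clock: 11.87
tcp_pos: [500.0, -11.6, 77.3]
orientation: [-3.084, -0.597, -0.001]
contact_force: [0.6, -0.4, -0.2]
opening: 34.5
finger_force: 0.0
```

```bash
cat > gc.py <<'E'
from h import *
import sys
s=robot.read_state();im,d,p=snap('wrist');P=wcloud(d,p);c=s['tcp_pos'];print(c,s['contact_force'])
psi=np.radians(float(sys.argv[1]));ex=np.array([np.cos(psi),np.sin(psi)]);ey=np.array([np.sin(psi),-np.cos(psi)])
q=P[...,:2]-c[:2];X=q@ex;Y=q@ey;h=P[...,2]
m=(X>-3)&(X<18)&(abs(Y)<30)&(h>60)&(h<68); print('jaw Y',np.percentile(Y[m],[2,98]),'X',np.percentile(X[m],[2,98]))
# pad faces and grip edges in an image row band: dark grip is darker than pads
m=(abs(X)<45)&(abs(Y)<60)&(h>104)&(h<112); print('grip+fingers Y',np.histogram(Y[m],bins=np.arange(-30,31,3))[0])
E
python3 gc.py 21.9
```

```text
[499.96756164 -11.61825168  77.32177813] [ 0.62808054 -0.40336386 -0.17556007]
jaw Y [-18.94217112  11.25761838] X [-0.45306629 15.62516069]
grip+fingers Y [ 41  25  77 133 157 195 195 199 190 216 188 201 185   8   0 181  76  49
  40  42]
```

Call:
arm_command --pt "0 -0.2 0 0 0 0" --pt "0 0 0 0 0 0" --pt "0 0 0 0 0 0"

```text
clock: 12.17
tcp_pos: [499.0, -9.5, 77.1]
orientation: [-3.084, -0.597, 0.0]
contact_force: [-0.3, -0.4, -0.1]
opening: 34.3
finger_force: 0.0
```

Call:
arm_command --pt "0 0 0 0 0 0" --pt "0 0 0 0 0 0" --pt "0 0 0 0 0 0" --pt "0 0 0 0 0 0" --pt "0 0 0 0 0 0" --pt "0 0 0 0 0 0" --jaw 1

```text
clock: 12.67
tcp_pos: [499.2, -9.8, 77.2]
orientation: [-3.084, -0.597, -0.0]
contact_force: [-0.6, 0.6, 2.7]
opening: 24.6
finger_force: 58.8
```

Call:
arm_command --pt "0 0 -0.05 0 0 0" --pt "0 0 -0.05 0 0 0" --pt "0 0 -0.05 0 0 0" --pt "0 0 -0.05 0 0 0" --pt "0 0 -0.05 0 0 0" --pt "0 0 -0.05 0 0 0"

```text
clock: 13.17
tcp_pos: [499.1, -9.8, 80.1]
orientation: [-3.084, -0.597, 0.0]
contact_force: [0.8, 0.5, -0.5]
opening: 25.3
finger_force: 58.8
```

Call:
arm_command --pt "0 0 -0.05 0 0 0" --pt "0 0 -0.05 0 0 0" --pt "0 0 -0.05 0 0 0" --pt "0 0 -0.05 0 0 0" --pt "0 0 -0.05 0 0 0"

```text
clock: 13.58
tcp_pos: [499.2, -9.8, 82.7]
orientation: [-3.084, -0.597, -0.0]
contact_force: [0.0, 1.0, -2.1]
opening: 25.0
finger_force: 58.8
```

Call:
arm_command --pt "0 0 -0.05 0 0 0" --pt "0 0 -0.05 0 0 0" --pt "0 0 -0.05 0 0 0" --pt "0 0 -0.05 0 0 0" --pt "0 0 -0.05 0 0 0"

```text
clock: 14.0
tcp_pos: [499.1, -9.8, 85.2]
orientation: [-3.084, -0.597, -0.0]
contact_force: [0.4, 0.5, -1.0]
opening: 24.9
finger_force: 58.8
```

Call:
arm_command --pt "0 0 -0.05 0 0 0" --pt "0 0 -0.05 0 0 0" --pt "0 0 -0.05 0 0 0" --pt "0 0 -0.05 0 0 0" --pt "0 0 -0.05 0 0 0"

```text
clock: 14.42
tcp_pos: [499.2, -9.8, 87.7]
orientation: [-3.084, -0.597, -0.0]
contact_force: [0.7, 0.6, -1.1]
opening: 24.9
finger_force: 58.8
```

B's drag is about 1 N, against a steady 4.5 N for C, so B is tired. I'll pull its blade right out.

Call:
arm_command --pt "0 0 -0.3 0 0 0" --pt "0 0 -0.3 0 0 0" --pt "0 0 -0.3 0 0 0" --pt "0 0 -0.3 0 0 0" --pt "0 0 -0.3 0 0 0" --pt "0 0 -0.3 0 0 0" --pt "0 0 -0.4 0 0 0" --pt "0 0 -0.5 0 0 0" --pt "0 0 -0.8 0 0 0" --pt "0 0 -1.5 0 0 0" --pt "0 0 -2.5 0 0 0" --pt "0 0 -3 0 0 0" --pt "0 0 -3 0 0 0" --pt "0 0 -1.8 0 0 0" --pt "0 0 0 0 0 0"

```text
clock: 15.67
tcp_pos: [501.7, -9.8, 245.6]
orientation: [3.083, 0.596, 0.015]
contact_force: [0.7, 1.0, -0.3]
opening: 24.8
finger_force: 59.1
```

Call:
arm_command --pt "0 0 0 0 0 6.8" --pt "0 0 0 0 0 6.8" --pt "0 0 0 0 0 6.8" --pt "0 0 0 0 0 6.8" --pt "0 0 0 0 0 6.8" --pt "0 0 0 0 0 6.8" --pt "0 0 0 0 0 6.8" --pt "0 0 0 0 0 6.8" --pt "0 0 0 0 0 0" --pt "0 0 0 0 0 0"

```text
clock: 16.5
tcp_pos: [498.6, -9.7, 240.3]
orientation: [3.017, -0.874, -0.002]
contact_force: [1.3, -0.6, -0.5]
opening: 25.2
finger_force: 59.1
```

Call:
arm_command --pt "1.79 2.22 0 0 0 0" --pt "1.79 2.22 0 0 0 0" --pt "1.79 2.22 0 0 0 0" --pt "1.79 2.22 0 0 0 0" --pt "1.79 2.22 0 0 0 0" --pt "1.79 2.22 0 0 0 0" --pt "1.79 2.22 0 0 0 0" --pt "1.79 2.22 0 0 0 0" --pt "1.79 2.22 0 0 0 0" --pt "1.79 2.22 0 0 0 0" --pt "1.79 2.22 0 0 0 0" --pt "1.79 2.22 0 0 0 0" --pt "0 0 0 0 0 0" --pt "0 0 0 0 0 0"

```text
clock: 17.67
tcp_pos: [535.9, -352.1, 239.8]
orientation: [3.015, -0.882, -0.002]
contact_force: [0.8, 0.9, -0.5]
opening: 24.8
finger_force: 59.1
```

Call:
arm_command --pt "0 0 0 0 6.8 0" --pt "0 0 0 0 6.8 0" --pt "0 0 0 0 6.8 0" --pt "0 0 0 0 6.8 0" --pt "0 0 0 0 6.8 0" --pt "0 0 0 0 6.8 0" --pt "0 0 0 0 6.8 0" --pt "0 0 0 0 6.8 0" --pt "0 0 0 0 0 0" --pt "0 0 0 0 0 0"

```text
clock: 18.5
tcp_pos: [543.1, -350.5, 254.7]
orientation: [2.676, -0.774, 0.985]
contact_force: [-0.9, -0.4, -0.8]
opening: 25.1
finger_force: 59.5
```

```bash
python3 - <<'E'
from h import *
from scipy.spatial.transform import Rotation as Ro
s=robot.read_state(); R=Ro.from_rotvec(s['orientation']).as_matrix(); print(s['tcp_pos'],R.round(3),s['joint_pos'].round(2),s['contact_force'],s['opening'])
snap('side','side1')
E
```

```text
[ 543.11666626 -350.48504289  254.68557953] [[ 0.644 -0.532  0.55 ]
 [-0.408 -0.846 -0.342]
 [ 0.647 -0.005 -0.762]] [ 0.48  0.38  0.07  2.05 -0.61  0.02 -0.99] [-0.89406409 -0.44639925 -0.7581313 ] 25.067763630892856
```

View pics/side1.png

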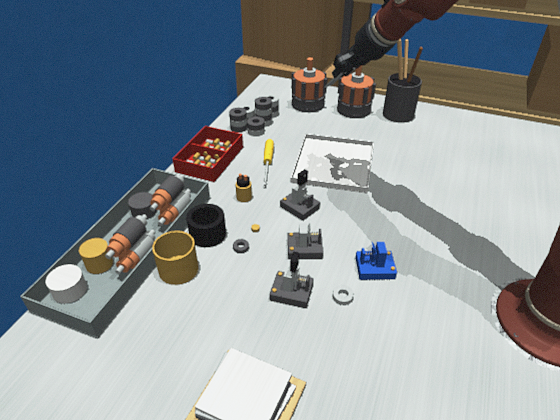

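B's clip is empty at (305,240), A and C still stand, and the blade is held over the tray. Outward tilt stops at 40° because j6 hits its limit, so I'll tilt inward instead, where j6 has room.

Call:
arm_command --pt "0 0 0 0 -7.1 0" --pt "0 0 0 0 -7.1 0" --pt "0 0 0 0 -7.1 0" --pt "0 0 0 0 -7.1 0" --pt "0 0 0 0 -7.1 0" --pt "0 0 0 0 -7.1 0" --pt "0 0 0 0 -7.1 0" --pt "0 0 0 0 -7.1 0" --pt "0 0 0 0 -7.1 0" --pt "0 0 0 0 -7.1 0" --pt "0 0 0 0 -7.1 0" --pt "0 0 0 0 -7.1 0" --pt "0 0 0 0 0 0" --pt "0 0 0 0 0 0"

```text
clock: 19.72
tcp_pos: [539.3, -349.5, 240.6]
orientation: [-2.739, 0.788, 0.827]
contact_force: [-1.3, -0.7, 0.4]
opening: 25.2
finger_force: 59.5
```

```bash
cat > st.py <<'E'
from h import *
from scipy.spatial.transform import Rotation as Ro
s=robot.read_state(); R=Ro.from_rotvec(s['orientation']).as_matrix(); print(s['clock'],s['tcp_pos'].round(1),R.round(3).tolist(),s['joint_pos'].round(2),s['contact_force'].round(1),s['opening'])
E
python3 st.py
```

```text
19.7167 [ 539.3 -349.5  240.6] [[0.706, -0.535, -0.465], [-0.438, -0.845, 0.307], [-0.557, -0.013, -0.831]] [ 0.43  0.97  0.36  0.84 -0.23  1.96 -1.42] [-1.3 -0.7  0.4] 25.187965742768657
```

Call:
arm_command --pt "1.67 0.04 2.49 0 0 0" --pt "1.67 0.04 2.49 0 0 0" --pt "1.67 0.04 2.49 0 0 0" --pt "1.67 0.04 2.49 0 0 0" --pt "1.67 0.04 2.49 0 0 0" --pt "0.84 0.02 1.25 0 0 0" --pt "0 0 0 0 0 0" --pt "0 0 0 0 -7 0" --pt "0 0 0 0 -7 0" --pt "0 0 0 0 -7 0" --pt "0 0 0 0 0 0" --pt "0 0 0 0 0 0"

```text
clock: 20.72
tcp_pos: [535.8, -344.0, 79.4]
orientation: [-2.594, 0.732, 1.1]
contact_force: [0.3, 0.0, 0.8]
opening: 24.8
finger_force: 59.5
```

```bash
python3 st.py
```

```text
20.7167 [ 535.8 -344.    79.4] [[0.593, -0.529, -0.607], [-0.356, -0.849, 0.391], [-0.722, -0.016, -0.692]] [ 0.56  1.22 -0.03  0.77 -0.    1.96 -1.59] [0.3 0.  0.8] 24.775175834411574
```

Call:
arm_command --pt "0.85 0.02 0.81 0 0 0" --pt "0.85 0.02 0.81 0 0 0" --pt "0.7 0.02 0.67 0 0 0" --pt "0 0 0 0 -5 0" --pt "0 0 0 0 0 0" --pt "0 0 0 0 0 0"

```text
clock: 21.22
tcp_pos: [524.5, -336.6, 38.9]
orientation: [-2.534, 0.715, 1.203]
contact_force: [0.4, -0.7, -0.7]
opening: 25.1
finger_force: 59.6
```

```bash
python3 st.py
```

```text
21.2167 [ 524.5 -336.6   38.9] [[0.54, -0.527, -0.656], [-0.325, -0.85, 0.416], [-0.777, -0.012, -0.63]] [ 0.53  1.3   0.06  0.75 -0.06  1.98 -1.55] [ 0.4 -0.7 -0.7] 25.13316224400066
```

Call:
arm_command --pt "0.16 0 0.13 0 0 0" --pt "0.16 0 0.13 0 0 0" --pt "0.16 0 0.13 0 0 0" --pt "0.16 0 0.13 0 0 0"

```text
clock: 21.55
tcp_pos: [525.8, -337.4, 37.1]
orientation: [-2.534, 0.714, 1.197]
contact_force: [5.5, -3.9, 15.8]
opening: 24.6
finger_force: 61.1
```

Call:
arm_command --pt "0.16 0 0.13 0 0 0" --pt "0.16 0 0.13 0 0 0" --pt "0.16 0 0.13 0 0 0"

```text
clock: 21.8
tcp_pos: [527.4, -337.9, 32.3]
orientation: [-2.538, 0.715, 1.19]
contact_force: [10.3, -4.4, 20.3]
opening: 25.2
finger_force: 63.5
```

Call:
arm_command --pt "0.16 0 0.13 0 0 0" --pt "0.16 0 0.13 0 0 0" --pt "0.16 0 0.13 0 0 0" --pt "0 0 0 0 0 0"

```text
clock: 22.13
tcp_pos: [527.7, -337.7, 25.6]
orientation: [-2.538, 0.715, 1.189]
contact_force: [7.3, -3.4, 14.1]
opening: 25.0
finger_force: 64.7
```

```bash
python3 st.py
```

```text
22.1333 [ 527.7 -337.7   25.6] [[0.547, -0.528, -0.649], [-0.326, -0.849, 0.416], [-0.771, -0.016, -0.636]] [ 0.53  1.32  0.05  0.74 -0.06  1.97 -1.55] [ 7.3 -3.4 14.1] 24.96696290282079
```

Call:
arm_command --pt "0 0 0 0 0 0" --pt "0 0 0 0 0 0" --pt "0 0 0 0 0 0" --pt "0 0 0 0 0 0" --pt "0 0 0 0 0 0" --jaw -0.4

```text
clock: 22.55
tcp_pos: [524.9, -336.5, 19.2]
orientation: [-2.533, 0.714, 1.199]
contact_force: [0.2, -0.5, -0.3]
opening: 59.8
finger_force: 0.0
```

Call:
arm_command --pt "-1.2 0 -1.0 0 0 0" --pt "-2 0 -1.6 0 0 0" --pt "-2 0 -1.6 0 0 0" --pt "-2 0 -1.6 0 0 0" --pt "-2 0 -1.6 0 0 0" --pt "-2 0 -1.6 0 0 0" --pt "-2 0 -1.6 0 0 0" --pt "-2 0 -1.6 0 0 0" --pt "0 0 0 0 7 0" --pt "0 0 0 0 7 0" --pt "0 0 0 0 7 0" --pt "0 0 0 0 7 0" --pt "0 0 0 0 7 0" --pt "0 0 0 0 7 0" --pt "0 0 0 0 7 0" --pt "0 0 0 0 0 0" --pt "0 0 0 0 0 0"

```text
clock: 23.97
tcp_pos: [481.8, -312.5, 193.8]
orientation: [-3.012, 0.859, -0.03]
contact_force: [0.4, -0.2, 0.2]
opening: 60.1
finger_force: 0.0
```

```bash
python3 st.py
```

```text
23.9667 [ 481.8 -312.5  193.8] [[0.849, -0.527, 0.021], [-0.528, -0.849, 0.004], [0.016, -0.014, -1.0]] [ 0.51  0.53  0.05  1.71 -0.05  0.88 -1.54] [ 0.4 -0.2  0.2] 60.085423204588764
```

```bash
python3 - <<'E'
from h import *
im,d,p=snap('wrist','w3');im2,d2,p2=snap('top','top2')
o=np.vstack([im[:,:,::-1][60:360,:],im2[:,:,::-1][120:420,:]])[:600]
cv2.imwrite('pics/c3.png',o)
P=cloud(d2,p2)
near(P,(503.7,-10.3),45);print('C');near(P,(560,-138),45);print('A');near(P,(487,115),45)
E
```

```text
foot 441 [502.5  -9.9  21.5] [array([503.5, -10.3]), array([76.1, 63.6]), np.float64(22.0)]
jaw 83 [507.3  -8.7  63.6] [array([506. ,  -9.1]), array([22.4, 32. ]), np.float64(20.5)]
C
foot 427 [ 559.5 -137.5   21.7] [array([ 560.7, -138.6]), array([63.5, 75.8]), np.float64(68.0)]
jaw 27 [ 559.4 -136.7   64. ] [array([ 561. , -138.1]), array([31.2, 27.7]), np.float64(61.6)]
grip 54 [ 556.4 -137.6  108.2] [array([ 556.9, -137.6]), array([25.8, 12.9]), np.float64(67.8)]
A
foot 438 [486.4 113.1  21.7] [array([487.8, 114.6]), array([76.2, 63.6]), np.float64(6.4)]
jaw 41 [491.5 111.4  63.9] [array([487.9, 114. ]), array([27.2, 30. ]), np.float64(8.7)]
grip 53 [483.6 114.  107.2] [array([483.4, 113.9]), array([12.6, 24.3]), np.float64(6.0)]
```

View pics/c3.png

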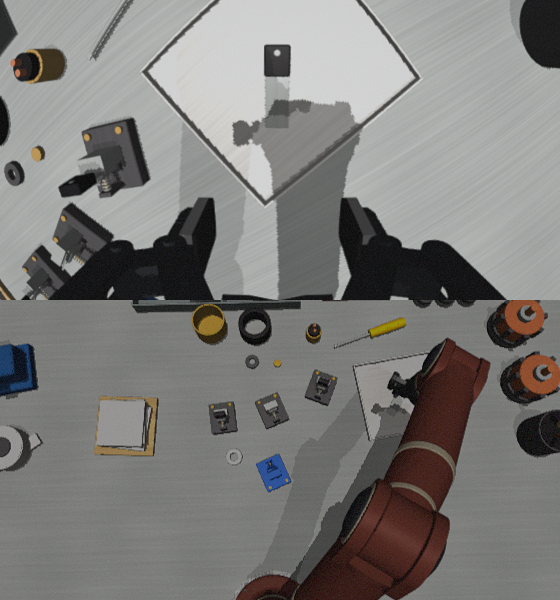

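The blade lies flat in the tray, grip at (277,60) in the wrist view. All holders are unmoved, so I'll go to holder B's jaw block.

Call:
arm_command --pt "0 0 0 -0.8 -0.9 0" --pt "0 0 0 0 0 -6.72" --pt "0 0 0 0 0 -6.72" --pt "0 0 0 0 0 -6.72" --pt "0 0 0 0 0 -6.72" --pt "0 0 0 0 0 -6.72" --pt "0 0 0 0 0 -6.72" --pt "0 0 0 0 0 -6.72" --pt "0 0 0 0 0 -6.72" --pt "0 0 0 0 0 0"

```text
clock: 24.9
tcp_pos: [484.8, -314.3, 191.9]
orientation: [3.083, 0.599, 0.002]
contact_force: [-0.6, -0.8, -0.9]
opening: 60.1
finger_force: 0.0
```

Call:
arm_command --pt "1.15 -2.27 0 0 0 0" --pt "1.15 -2.27 0 0 0 0" --pt "1.15 -2.27 0 0 0 0" --pt "1.15 -2.27 0 0 0 0" --pt "1.15 -2.27 0 0 0 0" --pt "1.15 -2.27 0 0 0 0" --pt "1.15 -2.27 0 0 0 0" --pt "1.15 -2.27 0 0 0 0" --pt "1.15 -2.27 0 0 0 0" --pt "1.15 -2.27 0 0 0 0" --pt "1.15 -2.27 0 0 0 0" --pt "1.15 -2.27 0 0 0 0" --pt "0 0 0 0 0 0" --pt "0 0 0 0 0 0" --pt "0 0 0 0 0 0"

```text
clock: 26.15
tcp_pos: [510.5, -9.8, 191.9]
orientation: [3.083, 0.594, 0.001]
contact_force: [-0.5, -0.7, -0.5]
opening: 60.0
finger_force: 0.0
```

```bash
python3 st.py; python3 gc.py 21.9
```

```text
26.15 [510.5  -9.8 191.9] [[0.928, 0.371, 0.001], [0.371, -0.928, -0.002], [0.0, 0.002, -1.0]] [ 0.13  0.46 -0.23  1.87  0.14  0.83 -1.36] [-0.5 -0.7 -0.5] 59.95768175716748
[510.52627384  -9.78409973 191.92671163] [-0.48121408 -0.69035567 -0.48133349]
jaw Y [-21.1916269    8.88064144] X [-2.7861775   4.94842812]
grip+fingers Y [0 0 0 0 0 0 0 0 0 0 0 0 0 0 0 0 0 0 0 0]
```

Call:
arm_command --pt "-0.1 -0.3 2 0 0 0" --pt "0 0 3 0 0 0" --pt "0 0 3 0 0 0" --pt "0 0 3 0 0 0" --pt "0 0 2 0 0 0" --pt "0 0 1.5 0 0 0" --pt "0 0 1 0 0 0" --pt "0 0 0.8 0 0 0" --pt "0 0 0 0 0 0" --pt "0 0 0 0 0 0"

```text
clock: 27.03
tcp_pos: [508.4, -7.4, 29.4]
orientation: [3.083, 0.595, 0.003]
contact_force: [-0.3, 0.1, 0.3]
opening: 59.3
finger_force: 0.0
```

```bash
python3 gc.py 21.9
```

```text
[508.38809261  -7.38701474  29.3515004 ] [-0.27044239  0.13704384  0.31161872]
jaw Y [-18.30503115  29.10839959] X [-2.75409265  8.69492521]
grip+fingers Y [206 220 227 178 121 195 200 199 208 203 209 200 204 198 160 134 216 207
 220 155]
```

Call:
arm_command --pt "0 0 0 0 0 0" --pt "0 0 0 0 0 0" --pt "0 0 0 0 0 0" --pt "0 0 0 0 0 0" --pt "0 0 0 0 0 0" --pt "0 0 0 0 0 0" --pt "0 0 0 0 0 0" --pt "0 0 0 0 0 0" --jaw 1

```text
clock: 27.75
tcp_pos: [508.5, -6.1, 30.3]
orientation: [3.083, 0.598, 0.005]
contact_force: [-0.5, 2.0, 6.4]
opening: 31.1
finger_force: 61.3
```

Call:
arm_command --pt "0 0 -0.2 0 0 0" --pt "0 0 -0.4 0 0 0" --pt "0 0 -0.6 0 0 0" --pt "0 0 -0.8 0 0 0" --pt "0 0 0 0 0 0" --pt "0 0 0 0 0 0"

```text
clock: 28.25
tcp_pos: [508.4, -7.0, 49.6]
orientation: [3.083, 0.597, 0.004]
contact_force: [0.2, 0.1, -8.9]
opening: 31.0
finger_force: 60.4
```

Holder B is held, 8.9 N, which matches 0.85 kg. I'll raise it and carry it to the pile.

Call:
arm_command --pt "0 0 -1.5 0 0 0" --pt "0 0 -2.5 0 0 0" --pt "0 0 -2.5 0 0 0" --pt "0 0 -2.5 0 0 0" --pt "0 0 -2.5 0 0 0" --pt "0 0 -1.5 0 0 0" --pt "0 0 0 0 0 0"

```text
clock: 28.83
tcp_pos: [509.7, -6.6, 182.2]
orientation: [3.082, 0.597, 0.013]
contact_force: [1.7, 0.6, -7.9]
opening: 31.1
finger_force: 62.0
```

Call:
arm_command --pt "0.3 -1 0 0 0 0" --pt "0.45 -1.5 0 0 0 0" --pt "0.64 -2.1 0 0 0 0" --pt "0.64 -2.1 0 0 0 0" --pt "0.64 -2.1 0 0 0 0" --pt "0.64 -2.1 0 0 0 0" --pt "0.64 -2.1 0 0 0 0" --pt "0.64 -2.1 0 0 0 0" --pt "0.64 -2.1 0 0 0 0" --pt "0.64 -2.1 0 0 0 0" --pt "0.64 -2.1 0 0 0 0" --pt "0.64 -2.1 0 0 0 0" --pt "0.64 -2.1 0 0 0 0" --pt "0.64 -2.1 0 0 0 0" --pt "0.64 -2.1 0 0 0 0" --pt "0.64 -2.1 0 0 0 0" --pt "0.6 -2 0 0 0 0" --pt "0.4 -1.2 0 0 0 0" --pt "0.23 -0.53 0 0 0 0" --pt "0 0 0 0 0 0"

```text
clock: 30.5
tcp_pos: [474.6, 366.0, 177.0]
orientation: [3.082, 0.602, -0.002]
contact_force: [0.3, -0.5, -8.6]
opening: 31.6
finger_force: 61.6
```

```bash
python3 st.py
```

```text
30.5 [474.6 366.  177. ] [[0.927, 0.376, -0.001], [0.376, -0.927, -0.002], [-0.002, 0.001, -1.0]] [-0.55  0.6  -0.23  1.64  0.16  0.92 -2.03] [ 0.3 -0.5 -8.6] 31.622265497026792
```

Call:
arm_command --pt "0.15 0.2 1 0 0 0" --pt "0 0 2 0 0 0" --pt "0 0 2 0 0 0" --pt "0 0 1.5 0 0 0" --pt "0 0 0.8 0 0 0" --pt "0 0 0.4 0 0 0" --pt "0 0 0 0 0 0" --pt "0 0 0 0 0 0"

```text
clock: 31.17
tcp_pos: [479.3, 363.0, 102.2]
orientation: [3.084, 0.596, 0.004]
contact_force: [0.4, -0.1, -7.4]
opening: 31.2
finger_force: 61.6
```

Call:
arm_command --pt "0 0 0.15 0 0 0" --pt "0 0 0.15 0 0 0" --pt "0 0 0.15 0 0 0" --pt "0 0 0 0 0 0"

```text
clock: 31.5
tcp_pos: [478.4, 363.3, 97.3]
orientation: [3.083, 0.597, 0.002]
contact_force: [0.3, 0.1, -7.9]
opening: 31.0
finger_force: 61.6
```

Call:
arm_command --pt "0 0 0.15 0 0 0" --pt "0 0 0.15 0 0 0" --pt "0 0 0.12 0 0 0" --pt "0 0 0.1 0 0 0" --pt "0 0 0.1 0 0 0" --pt "0 0 0 0 0 0"

```text
clock: 32.0
tcp_pos: [478.3, 363.2, 90.7]
orientation: [3.083, 0.597, 0.001]
contact_force: [-0.4, -0.5, -7.8]
opening: 31.0
finger_force: 61.6
```

Call:
arm_command --pt "0 0 0.1 0 0 0" --pt "0 0 0.1 0 0 0" --pt "0 0 0 0 0 0"

```text
clock: 32.25
tcp_pos: [478.4, 363.2, 88.8]
orientation: [3.083, 0.597, 0.002]
contact_force: [-0.5, 0.1, -8.8]
opening: 30.9
finger_force: 61.6
```

Call:
arm_command --pt "0 0 0.1 0 0 0" --pt "0 0 0.1 0 0 0" --pt "0 0 0 0 0 0"

```text
clock: 32.5
tcp_pos: [478.6, 363.4, 87.1]
orientation: [3.083, 0.597, 0.002]
contact_force: [0.2, 0.5, -8.5]
opening: 31.3
finger_force: 61.7
```

Call:
arm_command --pt "0 0 0.08 0 0 0" --pt "0 0 0.08 0 0 0" --pt "0 0 0 0 0 0"

```text
clock: 32.75
tcp_pos: [478.5, 363.3, 86.9]
orientation: [3.083, 0.597, 0.003]
contact_force: [-3.1, -2.4, 4.6]
opening: 30.7
finger_force: 63.3
```

Call:
arm_command --pt "0 0 0.06 0 0 0" --pt "0 0 0.06 0 0 0" --pt "0 0 0 0 0 0"

```text
clock: 33.0
tcp_pos: [478.5, 363.3, 86.9]
orientation: [3.083, 0.597, 0.004]
contact_force: [-5.0, -4.1, 10.9]
opening: 31.5
finger_force: 64.4
```

Contact is at TCP z 86.9, which matches the predicted pile top of about 57 mm. I'll ease the pressure, then release.

Call:
arm_command --pt "0 0 -0.08 0 0 0" --pt "0 0 0 0 0 0"

```text
clock: 33.17
tcp_pos: [478.6, 363.3, 86.9]
orientation: [3.083, 0.597, 0.004]
contact_force: [-4.5, -2.9, 7.5]
opening: 31.3
finger_force: 63.6
```

Call:
arm_command --pt "0 0 0 0 0 0" --pt "0 0 0 0 0 0" --pt "0 0 0 0 0 0" --pt "0 0 0 0 0 0" --pt "0 0 0 0 0 0" --pt "0 0 0 0 0 0" --jaw -0.4

```text
clock: 33.67
tcp_pos: [478.6, 363.4, 84.9]
orientation: [3.083, 0.597, 0.003]
contact_force: [0.2, 0.5, 0.3]
opening: 60.1
finger_force: 0.0
```

Call:
arm_command --pt "0 0 -0.5 0 0 0" --pt "0 0 -1.5 0 0 0" --pt "0 0 -2.5 0 0 0" --pt "0 0 -3 0 0 0" --pt "0 0 -3 0 0 0" --pt "0 0 -3 0 0 0" --pt "0 0 -2 0 0 0" --pt "-3 0 0 0 0 0" --pt "-3 0 0 0 0 0" --pt "0 0 0 0 0 0" --pt "0 0 0 0 0 0"

```text
clock: 34.58
tcp_pos: [421.1, 340.6, 240.6]
orientation: [3.082, 0.6, 0.002]
contact_force: [1.2, 0.1, -0.3]
opening: 59.9
finger_force: 0.0
```

```bash
python3 - <<'E'
from h import *
im,d,p=snap('side','side3'); im2,d2,p2=snap('top','top3')
cv2.imwrite('pics/c4.png',np.vstack([im[120:420],im2[60:360]])[:,:,::-1])
P=cloud(d,p);q=P[(np.hypot(P[...,0]-474,P[...,1]-363)<50)&(P[...,2]>112)&(P[...,2]<126)];print('jaw top',len(q),q.mean(0),cv2.minAreaRect(q[:,:2].astype(np.float32)))
q=P[(np.hypot(P[...,0]-474,P[...,1]-363)<50)&(P[...,2]>74)&(P[...,2]<84)];print('foot',len(q),q.mean(0),cv2.minAreaRect(q[:,:2].astype(np.float32)))
E
```

```text
jaw top 315 [472.02098787 363.39680034 119.76725228] ((461.55706787109375, 357.29278564453125), (46.30274963378906, 33.99253845214844), 21.093364715576172)
foot 1394 [468.26590912 367.96410061  78.67332747] ((470.3787841796875, 360.9736328125), (76.07606506347656, 66.24695587158203), 22.322771072387695)
```

View pics/c4.png

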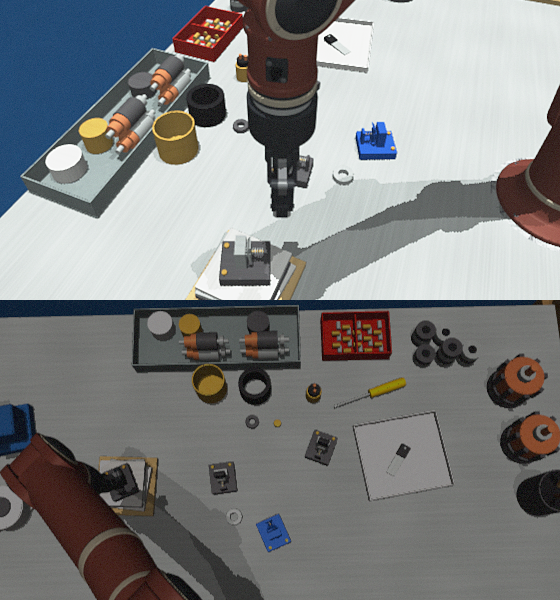

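The holder stands upright on the middle of the pile at (247,258) in the side view. The blade lies flat in the tray at (400,458) in the lower half. A and C still stand with their blades, and the other parts are undisturbed.

```bash
python3 -c "
from bench import robot
print(robot.finish_job())"
```

```text
the job is handed in; nothing more can be done
None
```

The job is handed in: the middle holder's clip was the tired one (about 1 N drag against 4.5 N for the right-hand one; the left-hand one was not pulled), its blade lies flat in the tray, the holder stands upright on the middle of the pile, and the two sound holders still stand with their blades, though the right-hand blade was reseated about 2 mm short of full depth.

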